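Index the sample carousel to the code reader

ROBOT

A 7-joint arm with a two-finger parallel gripper is mounted at the origin on the work surface. World frame = base frame: x ahead of the robot, y to its left, z up, the work surface at z = 0. Lengths are in mm, angles in rad, forces in N, time in s.
With the tool pointing down it reaches from about 350 to 900 mm from the base axis. Payload 19.9 kg.
Tool frame: the origin (TCP) lies on the centre line of the jaws, within the pads' length; the fingertips stand 8 mm ahead of it and the grasp point (between the pads) lies 11 mm behind it; y points along the fingers, x is the direction in which the jaws open and shut, and the axes are right-handed (so a half turn about y gives the same grasp; the last joint's range is limited). The gripper opens to 94 mm and grips with 3 to 60 N. Pads are 16 mm wide; open, the fingers measure 119 mm over their backs; the gripper's body (75 mm by 177 mm) begins 78 mm behind the grasp point.
Start: joints at [-1.355, 0.417, -0.01, 1.614, 0.005, 1.111, -0.053], TCP at [159.337, 604.327, 213.425] pointing down, gripper open.
Joint ranges: [-2.81, 2.81], [-0.39, 2.02], [-1.27, 1.25], [0.06, 2.57], [-1.19, 4.33], [0.19, 2], [-2.82, 2.82]. Speed limits (rad/s): [1.89, 1.89, 2.39, 2.39, 3.01, 3.01, 3.01].

INTERFACE

Orientations are given as a rotation vector (axis times angle).
In Python, from cell import * gives the robot as it stands. The module is installed in compiled form; this text tells all that it offers. Calls block until the motion is done:
- reach(position, orientation): joint-space move of the TCP to a pose.
- move_straight(position, rotation=None, vel=150, f_stop=None): straight line of the TCP; rotation=None keeps the orientation; vel is the mean speed in mm/s. With f_stop (N) it stops when the force on the tool has changed by that much, and returns True; else False.
- goto_joints(angles): joint-space move.
- gripper_open() and clamp(squeeze=None): open the fingers fully, or close them until they stop; squeeze is the grip in N (None keeps the last).
- wait(seconds).
- solve_ik(position, orientation): joint angles nearest the present ones, or None.
- sense(): the state.
- capture(name): name is "scene" or "side" or "wrist"; returns a dict with "frame" (420x560x3 uint8, red, green, blue), "intrinsics" (3x3 intrinsics, pixels), "distortion" ([k1, k2, p1, p2, k3] as OpenCV has them; the pictures are not rectified), "eye" and "orientation" of the camera in the world. Camera axes: x right, y down, z forward; pixel columns grow to the right and rows downward; lengths in mm; the calibration is good to about 2 mm. A picture is of the moment at which its call begins. There is no depth.
A pose or a line that the arm cannot do raises MotionError and nothing moves.
- sign_off(): hands the job in, once; it reports no verdict.
The state is a dict: "time_s": time; "joint_positions": joint angles; "joint_velocities": joint speeds; "joint_efforts": joint torques, N m; "eef_pos": TCP position; "orientation": TCP orientation; "ft_force": force on the tool from outside, world axes, zero at the start; "moment": the same for the moment, N m; "opening": finger opening in mm.
Only numpy, scipy, OpenCV 4.12 (cv2) and the standard library are available. Lean on these libraries where they do the work, as an engineer would, in place of code of your own. Each camera call takes 0.05 s, during which the arm holds its last target.

TASK

Turn the handwheel of the blue sample carousel by its upright black handle to bring the red-lidded jar round to the stop in front of the code reader. One full turn of the handwheel moves the dial on by one of its six pockets, so count how many pockets the jar is away and give the wheel that many whole turns, either way round. Leave the jar standing in its pocket without pushing or lifting it by hand, and let go of the handle when it is there.

Things in the scene. Friction and masses are not known exactly. Their poses are not given: they have to be found in the camera images.
- handle (a point): Black revolving handle of the handwheel: an upright sleeve, 22 mm diameter, 56 mm tall, spinning freely on its pin, so it can be pinched from above and led round without turning the gripper. This point is on its axis, 25 mm below its top, 34 mm above the wheel's rim. It circles the hub at radius 55 mm, any number of times; leading it takes 2 to 4 N and the wheel stays where left.
- hub (a point): Level steel handwheel, rim 122 mm across, on a blue gear housing 125 mm square. This point is on the wheel's vertical axis at the top of its hub, 96 mm above the work surface (rim top 91 mm). One full turn of the wheel turns the dial 60 degrees in the same sense seen from above (wheel clockwise, dial clockwise), with no play.
- jar_red: Red-lidded white jar, 56 mm diameter, 75 mm tall; origin at the centre of its underside, z up. It stands loose between four low pins in one of six pockets, 60 degrees apart at radius 100 mm on a level aluminium dial 280 mm across, its top 57 mm above the work surface. Other jars have other lids; one pocket is empty. It starts one or two pockets from the code reader, on either side.
- spot (a point): Stop before the code reader (black box, yellow stripe, on a post at the end of the blue base): the point, fixed to the base at dial-top height, where the centre of the jar's underside must come. A black-lidded jar is there at first. From above, hub, dial centre and this point lie on a straight line in that order: dial centre 270 mm from the hub, 100 mm from this point.
Not all that is in view belongs to the job. Leave any orange look-alike of the jar_red alone.

How it is judged:
By the outcome, as a careful person would: the job done as asked, in the order asked, and still so for the second after the job is handed in, with the robot touching nothing.
It also fails if it takes over 56 s, if anything falls off the work surface, if the arm or the gripper's body presses on something with over 40 N, if the wrist force passes 120 N, or if a joint passes its speed limit or range.

## Working session

There is one attempt and no reset: what is moved stays moved. The work goes in short steps, each a Python script; the robot and the scene stay as the last script left them, time stands still between calls to the robot, and variables do not carry over. Pictures are saved under pics/ and viewed, and the job is handed in when it is done.

```bash
mkdir -p pics; python3 - <<'E'
from cell import *
import cv2,json,numpy as np,pickle
for n in("scene","side","wrist"):
    c=capture(n); cv2.imwrite(f"pics/{n}0.png",c["frame"][:,:,::-1]); pickle.dump(c,open(f"{n}0.pkl","wb"))
    print(n,c["eye"],np.array(c["orientation"]).round(3).tolist(),c["intrinsics"],c["distortion"])
s=sense();print(s["time_s"],s["eef_pos"],s["orientation"],s["opening"])
E
```

```text
scene [1005.84210386  547.9643144   829.48780599] [-1.109, -2.461, 0.94] [[436.44440525   0.         277.34775644]
 [  0.         436.44440525 212.23466137]
 [  0.           0.           1.        ]] [-0.00771864  0.          0.          0.          0.        ]
side [ 481.87803953 -918.10979102  690.89002606] [-2.087, 0.014, -0.016] [[529.19753622   0.         279.64557375]
 [  0.         529.19753622 206.97858355]
 [  0.           0.           1.        ]] [-0.16467641  0.          0.          0.          0.        ]
wrist [ 84.86851889 624.40945542 385.17431502] [2.309, 1.78, 0.24] [[325.51490888   0.         272.11935523]
 [  0.         325.51490888 205.54899326]
 [  0.           0.           1.        ]] [-0.01497408  0.          0.          0.          0.        ]
0.15 [159.31351253 604.06546562 212.97861624] [-1.32085458 -1.01667289  1.0178529 ] 94.02621762394375
```

View pics/scene0.png

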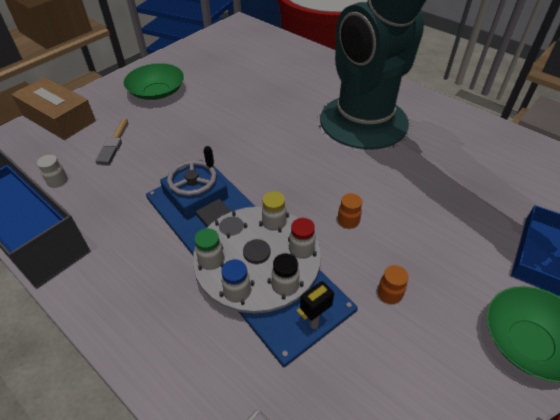

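View pics/side0.png

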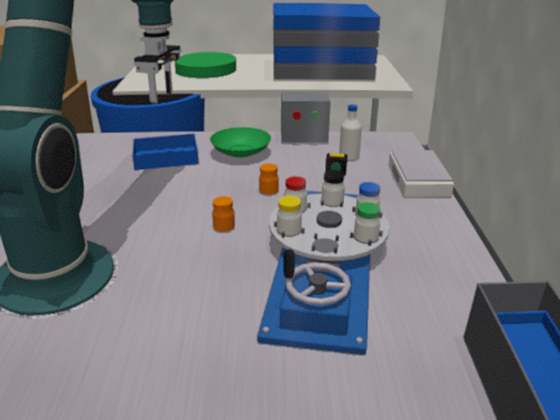

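View pics/wrist0.png

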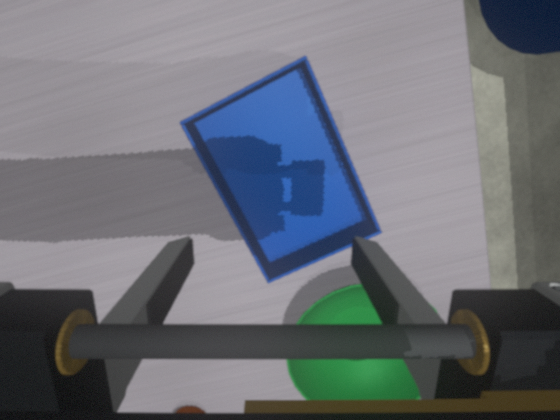

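```bash
python3 - <<'E'
import cv2
a=cv2.imread("pics/scene0.png")[130:330,140:380];cv2.imwrite("pics/sc1.png",cv2.resize(a,(720,600),interpolation=cv2.INTER_CUBIC))
a=cv2.imread("pics/side0.png")[160:350,240:420];cv2.imwrite("pics/sd1.png",cv2.resize(a,(540,570),interpolation=cv2.INTER_CUBIC))
E
```

```text
(no output)
```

View pics/sc1.png

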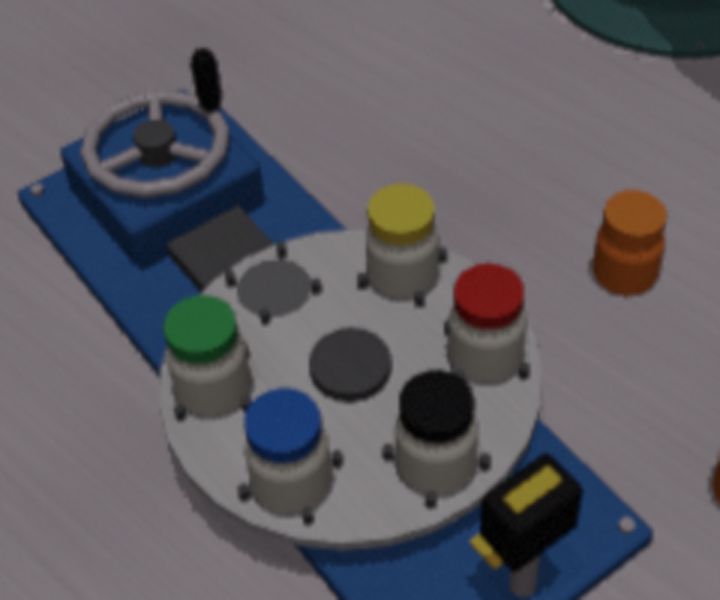

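View pics/sd1.png

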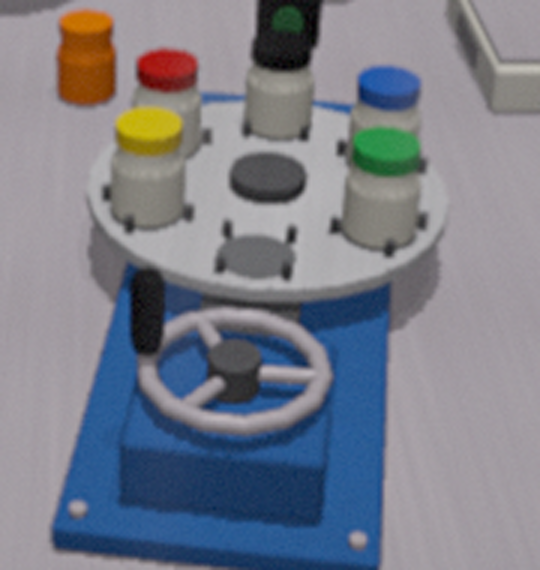

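```bash
cat > fit.py <<'E'
import pickle,numpy as np,cv2
from scipy.optimize import least_squares
from scipy.spatial.transform import Rotation as R
def proj(c,P):
    Rm=R.from_rotvec(c["orientation"]).as_matrix().T
    return cv2.projectPoints(np.array(P,float).reshape(-1,3),cv2.Rodrigues(Rm)[0],-Rm@np.array(c["eye"]),np.array(c["intrinsics"]),np.array(c["distortion"]))[0][:,0]
C={n:pickle.load(open(n+"0.pkl","rb")) for n in("scene","side")}
obs={"scene":dict(hub=(155,130),hand=(207,80),black=(437,399),red=(489,289),yellow=(402,210),green=(201,322),blue=(284,419)),
"side":dict(hub=(234,352),hand=(147,309),red=(167,65),yellow=(150,124),blue=(388,84),green=(386,146))}
off={"scene":(140,130),"side":(240,160)}
ang=dict(black=0,red=60,yellow=120,green=240,blue=300)
def pt(k,p):
    h=np.array([p[0],p[1],96.])
    if k=="hub":return h
    if k=="hand":return np.array([p[0]+55*np.cos(p[3]),p[1]+55*np.sin(p[3]),123.])
    a=p[2]+np.deg2rad(ang[k]);return np.array([p[0]+270*np.cos(p[2])+100*np.cos(a),p[1]+270*np.sin(p[2])+100*np.sin(a),132])
def res(p,full=False):
    o={}
    for n in obs:
        for k,v in obs[n].items(): o[n,k]=proj(C[n],pt(k,p))[0]-(np.array(v)/3+off[n])
    return o if full else np.concatenate(list(o.values()))
if __name__=="__main__":
    s=min((least_squares(res,[500,-200,a,b],loss="soft_l1") for a in(0,1.5,3) for b in(0,2,4)),key=lambda s:s.cost)
    print(s.x,s.cost,np.rad2deg(s.x[2:]))
    for k,v in res(s.x,True).items():print(k,v.round(1))
    for k in("hub","hand","red","black"):print(k,pt(k,s.x))
    np.save("fit.npy",s.x)
E
python3 fit.py
```

```text
[ 569.77551423 -133.12719326    1.3906796    97.20879255] 7.622200366471374 [  79.68007147 5569.65354482]
('scene', 'hub') [-0.7  0.3]
('scene', 'hand') [-0.3 -0.7]
('scene', 'black') [-0.1  0.1]
('scene', 'red') [ 0.1 -0.2]
('scene', 'yellow') [-0.3 -1.3]
('scene', 'green') [-0.6 -0.2]
('scene', 'blue') [-0.6 -0.4]
('side', 'hub') [-0.1 -0.4]
('side', 'hand') [-0.2 -0.9]
('side', 'red') [-0.  -2.1]
('side', 'yellow') [-0.6 -1.6]
('side', 'blue') [ 0.1 -2.5]
('side', 'green') [ 0.1 -2.2]
hub [ 569.77551423 -133.12719326   96.        ]
hand [ 515.6698284  -123.24919953  123.        ]
red [541.9001752  197.21046047 132.        ]
black [636.05894878 230.88723819 132.        ]
```

```bash
cat > h.py <<'E'
import numpy as np
from scipy.spatial.transform import Rotation as R
def ori(a):  # tool x horizontal at angle a, tool y down
    x=np.array([np.cos(a),np.sin(a),0]);y=np.array([0,0,-1.]);return R.from_matrix(np.c_[x,y,np.cross(x,y)]).as_rotvec()
p=np.load("fit.npy");hub=p[:2];th0=p[3]%(2*np.pi)
def hp(th,z,c=hub,r=55):return [c[0]+r*np.cos(th),c[1]+r*np.sin(th),z]
E
python3 - <<'E'
from cell import *
from h import *
s=sense();print(R.from_rotvec(s["orientation"]).as_matrix().round(2).tolist())
for d in(90,-90):
  o=ori(th0+np.deg2rad(d));print(d,[ (lambda q: None if q is None else np.round(q,2).tolist())(solve_ik(hp(th0-t,z),o)) for t,z in((0,300),(0,114),(1.57,114),(3.14,114),(4.7,114))])
E
```

```text
[[0.26, -0.0, -0.97], [0.97, -0.0, 0.26], [-0.0, -1.0, -0.0]]
90 [[-0.72, 0.3, 1.1, 1.76, -0.28, 1.25, -1.3], [-0.61, 0.6, 1.04, 1.96, -0.64, 0.95, -1.0], [-0.67, 0.73, 1.08, 1.83, -0.74, 1.05, -1.05], [-0.49, 0.8, 1.03, 1.68, -0.75, 1.11, -0.99], [-0.41, 0.67, 0.95, 1.81, -0.64, 1.01, -0.95]]
-90 [[-0.65, 0.26, 0.99, 1.76, -0.23, 1.24, 1.79], [-0.42, 0.47, 0.75, 1.96, -0.41, 0.87, 1.94], [-0.46, 0.56, 0.72, 1.82, -0.45, 0.93, 1.86], [-0.31, 0.65, 0.7, 1.68, -0.48, 1.0, 1.95], [-0.25, 0.56, 0.7, 1.81, -0.44, 0.94, 2.03]]
```

```bash
python3 - <<'E'
from cell import *
from h import *
import cv2
s=sense();P=np.array(s["eef_pos"])
move_straight([P[0],P[1],320],vel=200)
q=np.array(sense()["joint_positions"]);q[0]=0.24
goto_joints(q);s=sense();print(s["time_s"],s["eef_pos"],np.round(q,2))
for d in(90,-90):
  o=ori(th0+np.deg2rad(d));print(d,[ (lambda q: None if q is None else np.round(q,2).tolist())(solve_ik(hp(th0-t,z),o)) for t,z in((0,250),(0,114),(1.57,114),(3.14,114),(4.7,114))])
c=capture("wrist");cv2.imwrite("pics/w1.png",c["frame"][:,:,::-1])
c=capture("scene");cv2.imwrite("pics/s1.png",c["frame"][:,:,::-1])
E
```

```text
3.9667 [ 599.47204534 -174.17477866  318.63971472] [ 0.24  0.34 -0.01  1.48  0.    1.32 -0.05]
90 [[0.02, 0.21, 0.18, 1.81, -0.04, 1.12, -1.54], [0.03, 0.38, 0.18, 1.94, -0.09, 0.83, -1.49], [-0.05, 0.46, 0.17, 1.81, -0.1, 0.88, -1.59], [0.03, 0.55, 0.21, 1.66, -0.13, 0.94, -1.47], [0.1, 0.48, 0.22, 1.79, -0.13, 0.89, -1.37]]
-90 [[0.41, 0.22, -0.28, 1.8, 0.07, 1.13, 1.51], [0.4, 0.39, -0.28, 1.93, 0.14, 0.84, 1.45], [0.32, 0.48, -0.3, 1.79, 0.17, 0.9, 1.33], [0.38, 0.56, -0.28, 1.65, 0.18, 0.95, 1.42], [0.47, 0.48, -0.26, 1.78, 0.15, 0.9, 1.54]]
```

```bash
python3 - <<'E'
from cell import *
from h import *
import cv2
o=ori(th0+np.pi/2)
reach(hp(th0,230),o)
s=sense();print(s["time_s"],s["eef_pos"],s["ft_force"])
for n in("wrist","side"):
  c=capture(n);cv2.imwrite(f"pics/{n}2.png",c["frame"][:,:,::-1])
  from fit import proj
  print(n,proj(c,[hp(th0,150),hp(th0,125),[*hub,96]]).round(1).tolist())
E
```

```text
5.4417 [ 515.95681423 -123.27698967  230.22824498] [-0.61097689  0.04938119  0.87577305]
wrist [[272.4, 216.1], [272.3, 207.8], [272.3, 142.2]]
side [[289.0, 250.0], [288.8, 261.3], [317.9, 276.9]]
```

View pics/wrist2.png

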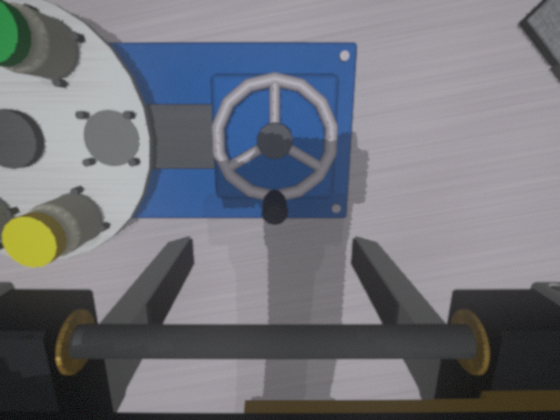

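View pics/side2.png

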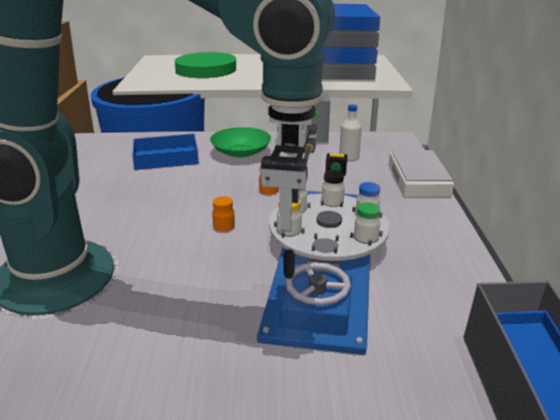

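```bash
python3 - <<'E'
from cell import *
from h import *
import cv2
c=hub+[1,-1]
print(move_straight(hp(th0,230,c),vel=100))
print(move_straight(hp(th0,114,c),vel=80,f_stop=8))
f0=np.array(sense()["ft_force"])
clamp(20);wait(.2)
s=sense();print(s["time_s"],s["eef_pos"],f0,s["ft_force"],s["opening"])
np.save("f0.npy",f0)
for n in("wrist","scene"):
  cc=capture(n);cv2.imwrite(f"pics/{n}3.png",cc["frame"][:,:,::-1])
E
```

```text
False
False
8.7 [ 516.64902504 -124.28483984  113.98892714] [ 0.61672779 -0.23742676  0.51914322] [ 0.49613924 -1.26980441 -0.84731111] 21.620738930456426
```

View pics/wrist3.png

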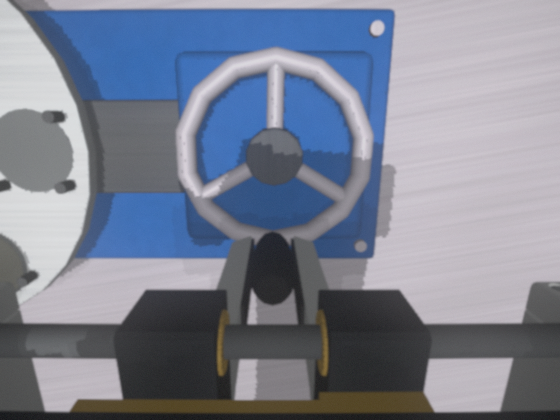

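View pics/scene3.png

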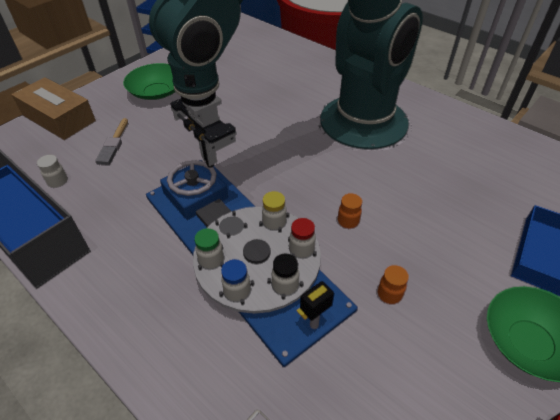

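```bash
cat > turn.py <<'E'
from cell import *
from h import *
import sys
f0=np.load("f0.npy")
try: st=np.load("st.npy")
except Exception: st=np.array([hub[0]+1,hub[1]-1,0.])
def run(deg_to,step=15,gain=0.06):
    c=st[:2].copy();a=st[2]
    while abs(a-deg_to)>1e-6:
        a+=np.clip(deg_to-a,-step,step)
        th=th0+np.deg2rad(a)
        move_straight(hp(th,114,c),vel=60)
        s=sense();F=np.array(s["ft_force"])-f0
        r=np.array([np.cos(th),np.sin(th)]);Fr=F[:2]@r;Ft=F[:2]@[-r[1],r[0]]
        c=c+np.clip(gain*Fr,-.6,.6)*r
        st[:]=[*c,a];np.save("st.npy",st)
        print(f'{s["time_s"]:.2f} a={a:.0f} Fr={Fr:.1f} Ft={Ft:.1f} Fz={F[2]:.1f} op={s["opening"]:.1f} c={(c-hub).round(2)}',flush=True)
        if np.linalg.norm(F)>35: print("STOP");break
if __name__=="__main__": run(float(sys.argv[1]))
E
python3 turn.py -60
```

```text
9.19 a=-15 Fr=-3.6 Ft=-2.3 Fz=-3.2 op=21.6 c=[ 1.2  -1.09]
9.58 a=-30 Fr=-3.8 Ft=-1.9 Fz=-3.7 op=21.5 c=[ 1.37 -1.24]
9.97 a=-45 Fr=-4.6 Ft=-2.1 Fz=-3.3 op=21.6 c=[ 1.53 -1.47]
10.37 a=-60 Fr=-4.3 Ft=-1.6 Fz=-2.6 op=21.5 c=[ 1.61 -1.71]
```

```bash
python3 - <<'E'
from cell import *
import cv2
a=[cv2.resize(capture(n)["frame"][y:y+200,x:x+200,::-1],(400,400)) for n,y,x in(("scene",130,140),("side",160,220))]
cv2.imwrite("pics/t60.png",cv2.hconcat(a))
E
```

```text
(no output)
```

View pics/t60.png

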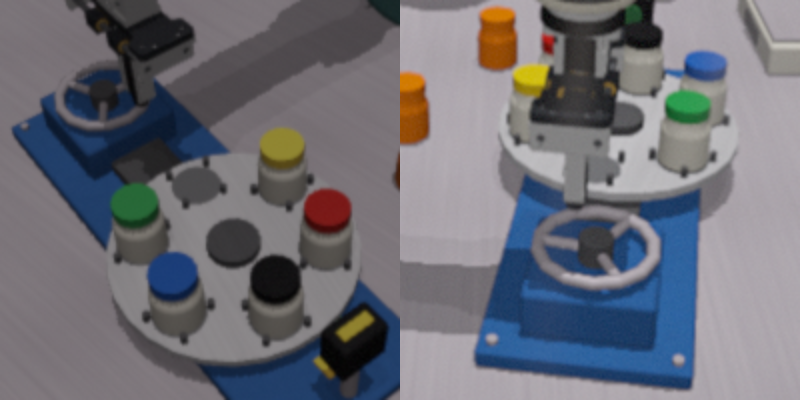

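The handle is following the gripper and the dial has turned clockwise: black, at (275,283) in the left view, is moving away from the reader. I'll continue the turn.

```bash
python3 turn.py -330
```

```text
10.86 a=-75 Fr=-5.7 Ft=-1.6 Fz=-0.7 op=21.8 c=[ 1.64 -2.05]
11.25 a=-90 Fr=-5.0 Ft=-1.0 Fz=1.0 op=21.6 c=[ 1.59 -2.34]
11.64 a=-105 Fr=-6.1 Ft=-0.8 Fz=1.7 op=21.2 c=[ 1.43 -2.67]
12.03 a=-120 Fr=-6.0 Ft=-0.2 Fz=2.7 op=21.6 c=[ 1.2  -2.95]
12.43 a=-135 Fr=-5.2 Ft=-1.5 Fz=3.8 op=21.5 c=[ 0.94 -3.12]
12.82 a=-150 Fr=-5.5 Ft=-1.2 Fz=4.7 op=21.3 c=[ 0.63 -3.24]
13.21 a=-165 Fr=-3.5 Ft=-1.0 Fz=3.2 op=21.8 c=[ 0.42 -3.25]
13.60 a=-180 Fr=-1.7 Ft=-1.2 Fz=2.6 op=21.6 c=[ 0.32 -3.23]
13.99 a=-195 Fr=-2.4 Ft=-2.3 Fz=2.2 op=21.4 c=[ 0.19 -3.17]
14.38 a=-210 Fr=-2.9 Ft=-2.4 Fz=4.2 op=21.8 c=[ 0.06 -3.06]
14.78 a=-225 Fr=-4.7 Ft=-2.3 Fz=4.7 op=21.8 c=[-0.1  -2.83]
15.17 a=-240 Fr=-4.3 Ft=-2.1 Fz=3.9 op=21.9 c=[-0.19 -2.59]
15.56 a=-255 Fr=-5.0 Ft=-1.8 Fz=2.9 op=21.5 c=[-0.21 -2.29]
15.95 a=-270 Fr=-5.4 Ft=-2.8 Fz=1.9 op=21.4 c=[-0.15 -1.97]
16.34 a=-285 Fr=-6.1 Ft=-2.1 Fz=1.5 op=21.4 c=[ 0.   -1.64]
16.73 a=-300 Fr=-5.2 Ft=-2.9 Fz=0.3 op=21.7 c=[ 0.21 -1.4 ]
17.12 a=-315 Fr=-5.7 Ft=-2.5 Fz=-2.0 op=21.5 c=[ 0.49 -1.2 ]
17.52 a=-330 Fr=-6.3 Ft=-2.0 Fz=-3.2 op=21.6 c=[ 0.84 -1.08]
```

```bash
python3 turn.py -360; python3 - <<'E'
from cell import *
from h import *
s=sense();print(s["eef_pos"])
import cv2
cv2.imwrite("pics/w4.png",capture("wrist")["frame"][:,:,::-1])
f=capture("scene")["frame"][:,:,::-1];cv2.imwrite("pics/s4.png",f)
cv2.imwrite("pics/s4c.png",cv2.resize(f[130:330,140:380],(720,600),interpolation=cv2.INTER_CUBIC))
E
```

```text
17.91 a=-345 Fr=-3.1 Ft=-1.5 Fz=-2.8 op=22.0 c=[ 1.02 -1.06]
18.30 a=-360 Fr=-2.9 Ft=-2.8 Fz=-1.7 op=21.5 c=[ 1.19 -1.09]
[ 516.6045281  -124.07734069  114.01412337]
```

View pics/s4c.png

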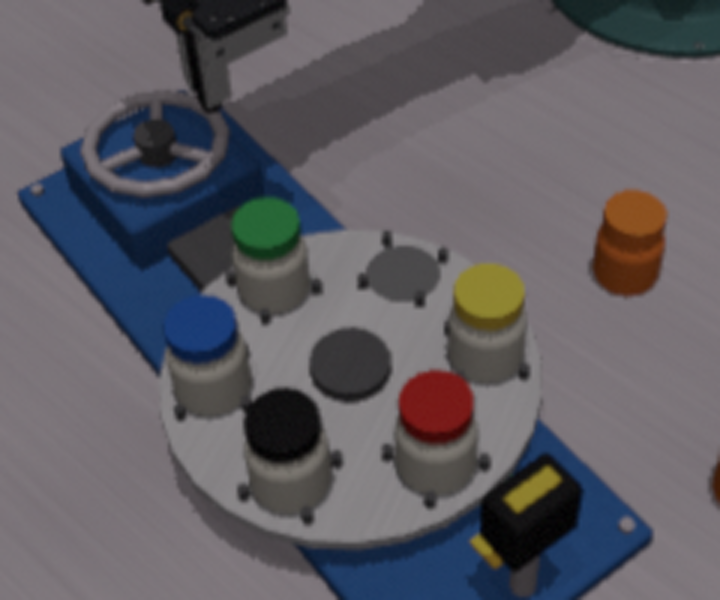

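View pics/w4.png

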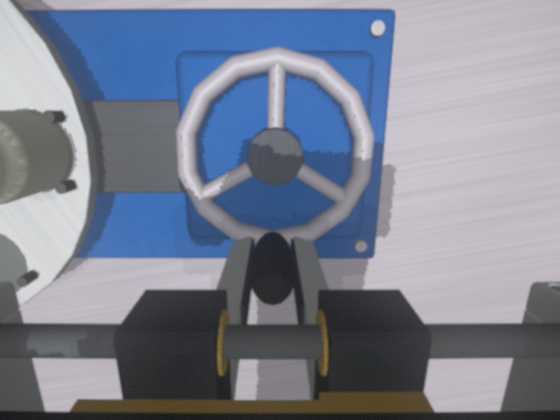

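The red lid is now at crop (437,399), exactly where the black lid was. The wheel looks the same as at the start. I'll let go and retreat.

```bash
python3 - <<'E'
from cell import *
from h import *
import cv2
gripper_open();wait(.3)
P=np.array(sense()["eef_pos"])
move_straight([P[0],P[1],260],vel=100)
wait(.5)
s=sense();print(s["time_s"],s["eef_pos"],s["ft_force"],s["opening"])
f=capture("scene")["frame"][:,:,::-1]
cv2.imwrite("pics/s5c.png",cv2.resize(f[130:330,140:380],(720,600),interpolation=cv2.INTER_CUBIC))
g=cv2.imread("pics/scene0.png");cv2.imwrite("pics/s5d.png",cv2.resize(cv2.absdiff(f,g)[130:330,140:380],(720,600)))
E
```

```text
21.9917 [ 516.67635598 -124.28653306  259.97436796] [-0.451014   -0.2051728  -0.16608365] 93.89725388328577
```

View pics/s5c.png

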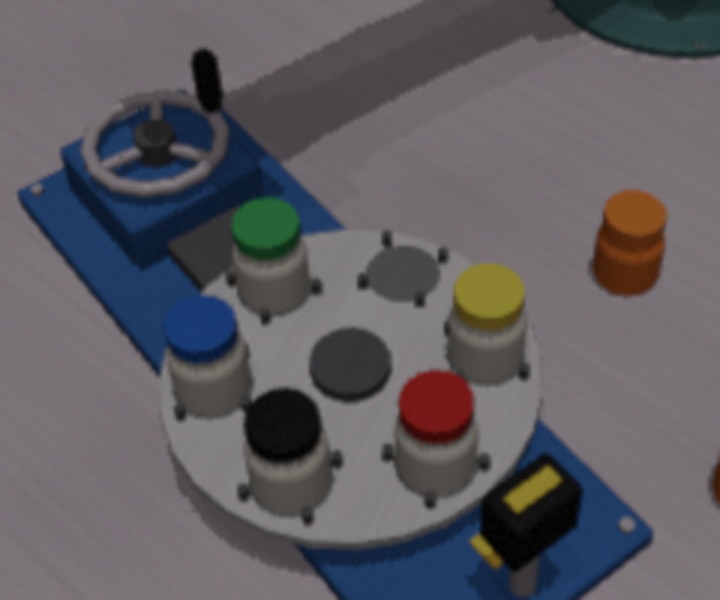

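View pics/s5d.png

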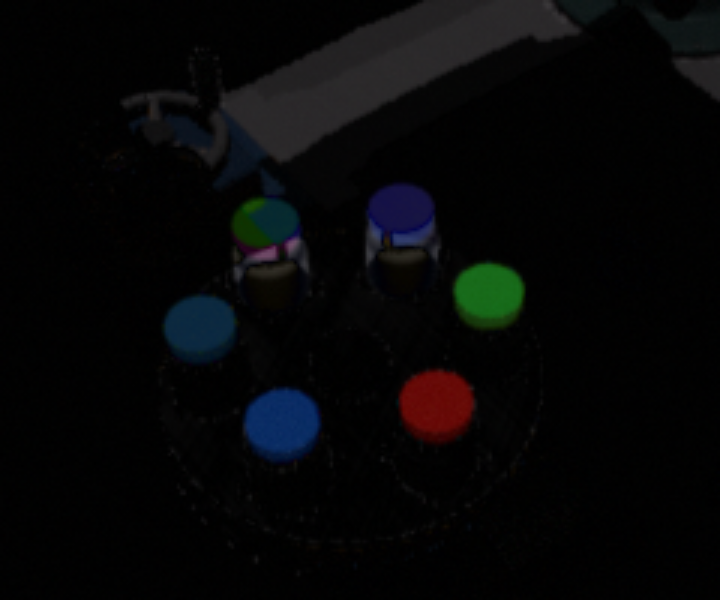

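The difference picture shows only swapped lid colours and the arm's shadow. The pins, handle and jar outlines coincide with the starting picture, so the red jar stands where the black one was.

```bash
python3 -c "
from cell import *
sign_off()"
```

```text
the job is handed in; nothing more can be done
```

The red-lidded jar is at the stop in front of the code reader. I turned the handwheel one full turn clockwise, because the jar was one pocket away.

- **Position check:** the last scene picture shows the red lid at the same pixels the black lid had at the start. The pins and handle are back at their starting positions, to within about a pixel.
- **Robot:** the gripper let go of the handle and backed straight up. It was open and touching nothing, with wrist force under 1 N. During the turn no force reading after a step passed 10 N. The clock stood at about 22 s when I handed in.
- **Disagreement:** the wrist camera put the hub about 2 mm from the position fitted from the other two cameras. I split the difference, and small force-based corrections during the turn took up the rest. No checks failed.

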